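Clear a pile of parts on the electronics bench

TASK

Take the pile of parts on the bench apart and put each thing on its own place: the transformer in the small, nearly square tray, the round tin in the round dish, the solder spool over the upright pin of the reel stand, and the metal enclosure in the long rectangular tray. Set each one down upright and flat on the floor of its place, without dropping it or tipping it over. Leave the circuit board and the screwdriver where they lie.

Things in the scene. Friction and masses are not known exactly. Their poses are not given: they have to be found in the camera images.
- transformer: Small transformer, a dark laminated steel block with a copper band across the middle of its top and sides: 30 (its x) x 26 (its y) x 28 mm high, about 90 g. At the start it is the topmost thing of the pile, standing on the tin. Origin: centre of its underside, z up.
- tin: Closed round brass tin, 44 mm diameter, 26 mm high, about 90 g. At the start it is in the pile, on the spool and under the transformer. Origin: centre of its underside, z up (its axis).
- spool: Solder spool standing on end, white flanges and grey wire: 58 mm diameter over the flanges (wire 57 mm), 46 mm high, with an open 24 mm bore right through along its axis, about 220 g. At the start it is in the pile, on the enclosure and under the tin. Origin: centre of its underside, z up (its axis).
- enclosure: Rectangular cast aluminium enclosure (a closed box): 92 (its x) x 62 (its y) x 30 mm high, about 250 g. At the start it is the bottom of the pile, lying flat on the bench (z = 0). The pile of four is 130 mm high. Origin: centre of its underside, z up.
- small_tray: Place of the transformer: fixed black plastic tray, nearly square, outside 58 (its x) x 54 (its y) mm, inside 50 x 46 mm, its walls 4 mm thick and 8 mm high above the bench; the inner floor is 4 mm above the bench. Origin: centre of its underside, on the bench.
- dish: Place of the tin: fixed round white dish, outside 74 mm diameter, inside 64 mm, rim 8 mm high above the bench; the inner floor is 3 mm above the bench. Origin: centre of its underside, on the bench.
- reel_stand: Place of the spool: fixed round wooden base, 76 mm diameter and 10 mm thick, with a plain upright steel pin of 8 mm diameter at its centre, which rises 38 mm above the base's top (tip 48 mm above the bench). Origin: centre of its underside, on the bench.
- long_tray: Place of the enclosure: fixed black plastic tray, outside 120 (its x) x 90 (its y) mm, inside 112 x 82 mm, its walls 4 mm thick and 8 mm high above the bench; the inner floor is 4 mm above the bench. The enclosure fits only with its long side along the tray's long side (either way round). Origin: centre of its underside, on the bench.
- board: Bystander, loose: blue circuit board with black pin rows, 56 (its x) x 40 (its y) mm, 11 mm high over all, lying on the bench. Origin: centre of its underside.
- screwdriver: Bystander, loose: screwdriver with a black handle, 150 mm long along its x, lying on the bench. Origin: under its middle.
There are look-alikes about, which are no part of the job. What is shaped like the spool but pink is not meant.

How it is judged:
At the end, for the whole second after the job is handed in: Each thing at rest, upright (0.06 rad) and seated on the floor of its own place (2.5 mm in height); centres within: transformer to small tray 16 mm, tin to dish 12.5 mm, spool to reel stand 10.5 mm (pin in its bore), enclosure to long tray 16 mm (horizontal distance between transformer and small_tray below 0.016 m and z of transformer in the frame of small_tray between 0.002 and 0.0065 m and angle between each of transformer, tin, spool, enclosure's own z axis and vertical below 0.06 rad and linear speed of each of transformer, tin, spool, enclosure below 0.02 m/s and horizontal distance between tin and dish below 0.0125 m and z of tin in the frame of dish between 0.001 and 0.0055 m and horizontal distance between spool and reel_stand below 0.0105 m and z of spool in the frame of reel_stand between 0.008 and 0.0125 m and horizontal distance between enclosure and long_tray below 0.016 m and z of enclosure in the frame of long_tray between 0.002 and 0.0065 m); the robot touches nothing.
It fails at once if one of the four things is tipped over (more than 0.6 rad) (angle between any of transformer, tin, spool, enclosure's own z axis and vertical above 0.6 rad).
It fails at once if one of the four things is dropped or thrown (faster than 0.7 m/s, a fall of 25 mm, while the fingers do not hold it) ((linear speed of transformer above 0.7 m/s and contact force between the fingers and transformer below 0.2 N) or (linear speed of tin above 0.7 m/s and contact force between the fingers and tin below 0.2 N) or (linear speed of spool above 0.7 m/s and contact force between the fingers and spool below 0.2 N) or (linear speed of enclosure above 0.7 m/s and contact force between the fingers and enclosure below 0.2 N)).
It fails at once if the circuit board or the screwdriver is moved by more than 15 mm (distance of any of board, screwdriver from where it was at the start of the episode above 0.015 m).
It also fails if it takes over 134 s, if anything falls off the work surface, if the arm or the gripper's body presses on something with over 40 N, if the wrist force passes 120 N, or if a joint passes its speed limit or range.

ROBOT

A 6-joint arm with a two-finger parallel gripper is mounted at the origin on the work surface. World frame = base frame: x ahead of the robot, y to its left, z up, the work surface at z = 0. Lengths are in m, angles in rad, forces in N, time in s.
With the tool pointing down it reaches from about 0.35 to 0.975 m from the base axis. Payload 4.9 kg.
Tool frame: the origin (TCP) lies between the finger pads; the fingertips stand 14 mm ahead of it and the grasp point (between the pads) lies 5 mm behind it (manip.finger_overhang is the distance from the TCP to the fingertips, in m); z points along the fingers, y is the line along which they close (so a half turn about z gives the same grasp; the last joint's range is limited). The gripper opens to 85 mm and grips with 20 to 120 N. Pads are 22 mm wide; open, the fingers measure 114 mm over their backs; the gripper's body (76 mm by 85 mm) begins 54 mm behind the grasp point. The pads swing forward as they close: fully open they stand 13 mm farther back than shut.
Start: joints at [-1.273, 0.053, 1.613, -0, 1.476, -0.119], TCP at [0.253, -0.571, 0.245] pointing down, gripper open.
Joint ranges: [-3.01, 3.01], [-1.01, 2.22], [0.06, 2.58], [-1.02, 4.17], [0.09, 2.62], [-3.14, 3.14]. Speed limits (rad/s): [2.57, 2.57, 3.14, 3.14, 3.14, 3.14].

INTERFACE

Orientations are given as a unit quaternion [w, x, y, z].
In Python, from plant import manip, grab_frame gives the robot as it stands.
- The arm moves only by the tool servo_tool, never from a script. Its argument "deltas" is a list that holds one entry, the list of rows, each a list of 5 numbers: the opening in per cent of the stroke, from 0 (shut) to 100 (fully open), then the shift along the world's x, y, z in m, then the turn about the world's z in degrees. A call has exactly 8 rows; each row shifts and turns the commanded pose from where the row before left it; what a row does not reach is not made up. A row lasts 1/10 s, in which the tool goes at most 50 mm and 8.59 degrees, less where a joint would pass 70% of its speed; a pose out of reach is approached as far as the arm can. A call is refused whole if a number of a shift passes 0.05 or a number of a turn 8.59, either way. A call with a gripper value outside its range is refused whole. The fingers move at their own pace and stop on an object; the grip force is fixed at half the most. Time passes only in rows, so rows that do not move let the fingers close, or fill a call up. It gives the time, the measured TCP pose, the force, the opening and the grip force at its end, in the units of the state.
- manip.state(): the state, without advancing time (a new reading comes with each control period).
- grab_frame(name): name is "scene" or "side" or "wrist"; returns a dict with "pixels" (480x640x3 uint8, red, green, blue), "z_map" (480x640 float32, m along the optical axis (not along the pixel's ray), 0 where there is no reading), "fx", "fy", "cx", "cy" (pixels), "rvec" (rotation vector, rad) and "tvec" (3), from world to camera coordinates, as OpenCV has them; the wrist camera has in their place "T_tool_cam" (4x4, takes a point from camera to tool coordinates, whose origin is the TCP and whose axes are the flange's). Camera axes: x right, y down, z forward; pixel columns grow to the right and rows downward; lengths in m; the calibration is good to about 2 mm. A picture is of the moment at which its call begins: read the wrist's pose just before it.
- manip.job_done(): hands the job in; it is judged then, once.
The state is a dict: "time": time; "joint_pos": joint angles; "joint_vel": joint speeds; "joint_efforts": joint torques, N m; "tool_pos": TCP position; "tool_rot": TCP orientation; "contact_force": force on the tool from outside, world axes, zero at the start; "ft_torque": the same for the moment, N m; "gripper_width": opening from 0.0 (shut) to 1.0 (fully open); "grasp_force": force on a finger pad.
Only numpy, scipy, OpenCV 4.12 (cv2) and the standard library are available. Lean on these libraries where they do the work, as an engineer would, in place of code of your own. Each camera call takes 0.05 s, during which the arm holds its last target. There are 200 camera calls.

## Working session

There is one attempt and no reset: what is moved stays moved. The work goes in short steps, Python scripts to look and compute and a tool call to move; the robot and the scene stay as the last step left them, time stands still between calls to the robot, and variables do not carry over. Pictures are saved under pics/ and viewed, at most 14 in all, crops included, and the job is handed in when it is done.

Besides the shell and the picture viewer there is one more tool, called after "Emit:" by a JSON object that holds its "method" and its "body", one argument or row to a line. servo_tool: Moves the arm, as the interface text tells. Its arguments: {"type":"object","properties":{"deltas":{"type":"array"}},"required":["deltas"]}

```bash
mkdir -p pics
cat > h.py <<'E'
import numpy as np,cv2
from plant import manip,grab_frame
from scipy.spatial.transform import Rotation as R
def cloud(name):
    s=manip.state(); f=grab_frame(name); z=f["z_map"]
    v,u=np.mgrid[:480,:640]
    P=np.stack([(u-f["cx"])/f["fx"]*z,(v-f["cy"])/f["fy"]*z,z],-1)
    if name=="wrist":
        q=s["tool_rot"]; Rt=R.from_quat([q[1],q[2],q[3],q[0]]).as_matrix()
        T=np.array(f["T_tool_cam"]); P=P@T[:3,:3].T+T[:3,3]; P=P@Rt.T+np.array(s["tool_pos"])
    else:
        Rm=cv2.Rodrigues(np.array(f["rvec"],float))[0]; P=(P-np.array(f["tvec"]).ravel())@Rm
    P[z==0]=np.nan
    return f["pixels"],P
def save(n,px,s=1): cv2.imwrite(f"pics/{n}.png",cv2.resize(px[...,::-1],None,fx=s,fy=s,interpolation=cv2.INTER_CUBIC))
E
python3 - <<'E'
from h import *
for n in("scene","side"):
    px,P=cloud(n); save(n,px); np.savez(n,px=px,P=P)
print(manip.state())
E
```

```text
{'time': 0.1, 'joint_pos': array([-1.27301737e+00,  5.33025485e-02,  1.61412828e+00, -1.19018057e-05,
        1.47597932e+00, -1.18988228e-01]), 'joint_vel': array([ 0.0007306 , -0.00014951, -0.00333858, -0.00053508,  0.00200048,
       -0.0011878 ]), 'joint_efforts': array([-9.67037249e-05, -3.94907248e+01, -3.71361494e+01, -1.06938487e-04,
        3.92335976e-03, -1.08985665e-05]), 'tool_pos': array([ 0.25285442, -0.57099836,  0.24419564]), 'tool_rot': array([-9.04585220e-04,  9.78366071e-01,  2.06879204e-01, -8.70292384e-05]), 'contact_force': array([-0.50129484, -0.18642609, -0.64620767]), 'ft_torque': array([ 0.01771154, -0.00575663,  0.04417792]), 'grasp_force': 0.0, 'gripper_width': 0.9983949453630405}
```

View pics/scene.png

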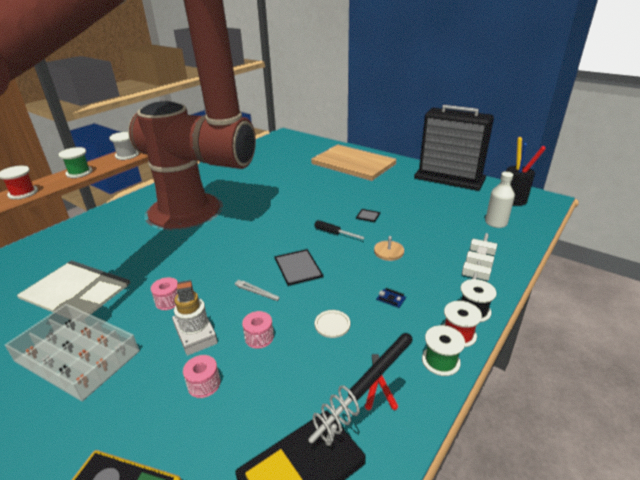

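View pics/side.png

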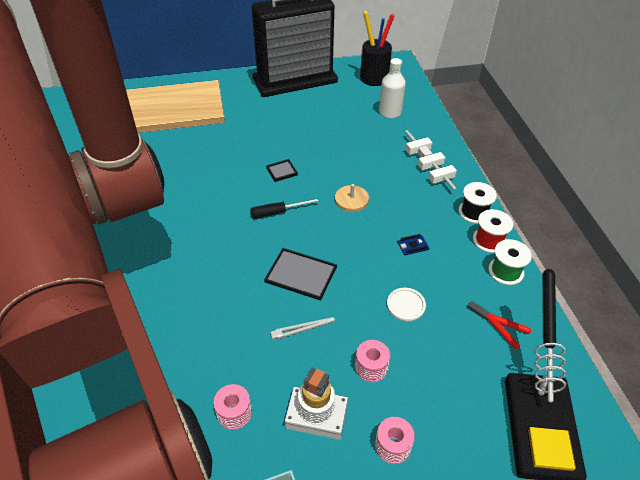

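The scene view shows the pile at about (190,315), with pink decoys at (165,293), (258,329) and (201,377). The places are the small tray (368,215), reel stand (390,250), long tray (298,266) and dish (332,323). In the side view the same things are at pile (317,400), small tray (282,170), stand (352,197), long tray (300,273) and dish (406,304). The white spool in the pile, under the tin, is the one meant.

```bash
cat > m.py <<'E'
from h import *
def rect(Q): 
    c,(w,h),a=cv2.minAreaRect((Q[:,:2]*1000).astype(np.float32)); return np.round(c,1),np.round((w,h),1),round(a,1)
if __name__=="__main__":
  for n,pts in (("side",dict(small=(282,170),stand=(352,197),long=(300,273),dish=(406,304),pile=(317,395))),("scene",dict(small=(368,215),stand=(390,250),long=(298,266),dish=(332,323),pile=(188,310)))):
    P=np.load(n+".npz")["P"]; px=np.load(n+".npz")["px"]
    for k,(u,v) in pts.items():
        c=P[v,u]
        if k!="pile":
            d=np.linalg.norm(P[...,:2]-c[:2],axis=-1)
            r=dict(small=.05,stand=.06,long=.09,dish=.06)[k]
            m=(d<r)&(P[...,2]>.0015)
            nl,l=cv2.connectedComponents(m.astype(np.uint8)); m=l==l[v,u] if l[v,u] else m
            Q=P[m]; print(n,k,c.round(3),m.sum(),rect(Q),"z",np.percentile(Q[:,2],[5,50,95]).round(4))
        else:
            for zl,zh in((.127,.135),(.099,.105),(.073,.079),(.027,.033)):
                m=(np.linalg.norm(P[...,:2]-c[:2],axis=-1)<.09)&(P[...,2]>zl)&(P[...,2]<zh)
                m=cv2.morphologyEx(m.astype(np.uint8),cv2.MORPH_OPEN,np.ones((2,2)))>0
                nl,l,st,_=cv2.connectedComponentsWithStats(m.astype(np.uint8)); 
                if nl<2: print("none");continue
                m=l==1+np.argmax(st[1:,4]); Q=P[m]; print(n,zl,m.sum(),rect(Q),np.median(Q[:,2]).round(4))
E
python3 m.py
```

```text
side small [0.487 0.28  0.005] 498 (array([491.4, 286.6]), array([84.8, 82.2]), 8.8) z [0.0018 0.0053 0.0095]
side stand [0.626 0.156 0.01 ] 843 (array([629.1, 166.5]), array([103.6, 103.1]), 21.0) z [0.002  0.0098 0.0161]
side long [ 0.474 -0.03   0.006] 2446 (array([474.3, -28.8]), array([114.9, 166.4]), 60.1) z [0.002  0.0049 0.0092]
side dish [ 0.66  -0.141  0.003] 1077 (array([ 664.1, -134.4]), array([98.4, 81.4]), 81.0) z [0.0018 0.0042 0.0095]
side 0.127 345 (array([ 466.4, -302.6]), array([89.2, 28.3]), 52.7) 0.1303
side 0.099 224 (array([ 450.7, -334.7]), array([48.1, 31. ]), 9.8) 0.1021
side 0.073 247 (array([ 451.3, -334.3]), array([63.6, 42.1]), 3.3) 0.076
side 0.027 533 (array([ 469. , -330.6]), array([75.5, 49.5]), 66.8) nan
scene small [0.484 0.285 0.004] 247 (array([480.4, 288.8]), array([71.9, 83.7]), 18.4) z [0.0018 0.0046 0.0088]
scene stand [0.628 0.157 0.01 ] 486 (array([621.1, 157.2]), array([82.1, 79.8]), 2.9) z [0.0029 0.0097 0.0277]
scene long [ 0.472 -0.025  0.003] 1150 (array([477.5, -27.5]), array([ 95.8, 132.5]), 57.2) z [0.0022 0.0044 0.0085]
scene dish [ 0.655 -0.137  0.001] 773 (array([ 654. , -139.6]), array([112.3, 114.5]), 35.4) z [0.0016 0.0035 0.0087]
scene 0.127 152 (array([ 384.9, -273. ]), array([ 24.2, 192.9]), 50.3) 0.1295
scene 0.099 125 (array([ 400. , -296.5]), array([ 29.3, 156.3]), 52.4) nan
scene 0.073 172 (array([ 432.9, -295. ]), array([ 50.6, 126.4]), 27.7) nan
scene 0.027 364 (array([ 460.7, -329.5]), array([67.2, 65.1]), 67.0) nan
```

Run:
```python
from h import *
f=grab_frame("wrist"); print(np.round(f["T_tool_cam"],3),f["fx"],f["cx"],f["cy"],manip.finger_overhang)
P=np.load("side.npz")["P"]
for zl,zh in((.12,.14),(.1,.115),(.06,.08)):
    m=(P[...,2]>zl)&(P[...,2]<zh)&(np.abs(P[...,0]-.46)<.06)&(np.abs(P[...,1]+.33)<.06)
    print(np.nanmedian(P[m],0).round(3),m.sum())
```

```text
[[-0.001 -0.96  -0.279  0.071]
 [ 1.    -0.001  0.     0.   ]
 [-0.    -0.279  0.96  -0.129]
 [ 0.     0.     0.     1.   ]] 364.89091528076096 316.5280965501614 234.59158768733263 0.014
[ 0.446 -0.329  0.13 ] 401
[ 0.443 -0.339  0.103] 302
[ 0.441 -0.346  0.076] 436
```

Emit:
{"method": "servo_tool", "body": {
  "deltas": [
    [[100,0.03,0.035,0.012,0],[100,0.03,0.035,0.012,0],[100,0.03,0.035,0.012,0],[100,0.03,0.035,0.012,0],[100,0.03,0.035,0.006,0],[100,0.03,0.035,0.006,0],[100,0.02,0.03,0,0],[100,0,0,0,0]]
  ]
}}

```text
time: 0.95
tool_pos: [0.455, -0.3282, 0.3054]
tool_rot: [-0.0, 0.978, 0.21, 0.0]
contact_force: [-0.2, -0.3, -0.4]
gripper_width: 0.999
grasp_force: 0.0
```

Run:
```python
from h import *
px,P=cloud("wrist"); np.savez("w1",px=px,P=P); save("w1",px)
print(manip.state()["tool_pos"])
for zl,zh in((.125,.135),(.098,.106),(.072,.08),(.026,.034)):
    m=(P[...,2]>zl)&(P[...,2]<zh)&(np.abs(P[...,0]-.45)<.08)&(np.abs(P[...,1]+.335)<.08)
    nl,l,st,_=cv2.connectedComponentsWithStats(m.astype(np.uint8)); m=l==1+np.argmax(st[1:,4]); Q=P[m]
    c,(w,h),a=cv2.minAreaRect((Q[:,:2]*1000).astype(np.float32)); print(zl,m.sum(),c,w,h,a,Q.mean(0),np.median(Q[:,2]),cv2.minEnclosingCircle((Q[:,:2]*1000).astype(np.float32)))
```

```text
[ 0.45388741 -0.32983363  0.30510472]
0.125 1071 (446.1426696777344, -325.71319580078125) 26.70197105407715 30.06277084350586 51.2834358215332 [ 0.44673026 -0.32553414  0.13017651] 0.13028203067526686 ((446.0694885253906, -325.92535400390625), 19.24462127685547)
0.098 432 (455.48345947265625, -326.57672119140625) 23.701454162597656 43.02248764038086 5.22259521484375 [ 0.45793938 -0.32619249  0.10217133] 0.102182276203066 ((446.2034912109375, -327.36529541015625), 21.60146713256836)
0.072 740 (449.00128173828125, -323.974609375) 49.26025390625 57.410648345947266 29.706222534179688 [ 0.4559894  -0.31913822  0.07619461] 0.07619270264137772 ((445.5039367675781, -326.0978698730469), 28.876914978027344)
0.026 1809 (446.36346435546875, -327.3292541503906) 62.229976654052734 91.73992156982422 66.33092498779297 [ 0.46009895 -0.32722209  0.03017665] 0.030204906349605765 ((446.2373352050781, -327.3885498046875), 54.17516326904297)
```

View pics/w1.png

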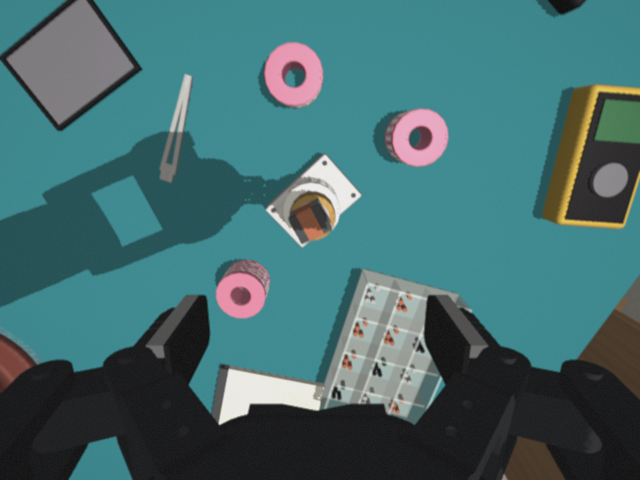

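The wrist view shows the pile at (312,215): transformer on tin on white spool on enclosure. The pink spools at (293,75), (417,137) and (240,290) are decoys. All four fits match the given sizes and heights and share a centre near (446,-326) mm. I grip the transformer across its 30 mm faces, which is a +27° turn.

Emit:
{"method": "servo_tool", "body": {
  "deltas": [
    [[100,-0.002,0.001,-0.01,5],[100,-0.002,0.001,-0.02,6],[100,-0.002,0.002,-0.03,6],[100,-0.001,0.001,-0.03,5],[100,0,0,-0.03,5],[100,0,0,-0.03,0],[100,0,0,-0.02,0],[100,0,0,-0.01,0]]
  ]
}}

```text
time: 1.8
tool_pos: [0.444, -0.3263, 0.1222]
tool_rot: [-0.002, 0.903, 0.429, -0.001]
contact_force: [-0.3, -0.7, 0.4]
gripper_width: 0.998
grasp_force: 0.0
```

Emit:
{"method": "servo_tool", "body": {
  "deltas": [
    [[100,0,0,0,0],[50,0,0,0,0],[0,0,0,0,0],[0,0,0,0,0],[0,0,0,0,0],[0,0,0,0,0],[0,0,0,0,0],[0,0,0,0,0]]
  ]
}}

```text
time: 2.6
tool_pos: [0.4467, -0.327, 0.1267]
tool_rot: [0.001, 0.903, 0.43, 0.0]
contact_force: [-0.2, 0.7, 5.2]
gripper_width: 0.333
grasp_force: 60.1
```

Run:
```python
from h import *
P=np.load("w1.npz")["P"]
for (u,v) in((293,75),(417,137),(240,290)):
    m=(P[...,2]>.02)&(P[...,2]<.06)&(np.hypot(P[...,0]-P[v,u,0],P[...,1]-P[v,u,1])<.12)
    nl,l,st,c=cv2.connectedComponentsWithStats(m.astype(np.uint8))
    m=l==l[v+18,u+18]; print(m.sum(),[ (round(q,1)) for q in cv2.minEnclosingCircle((P[m][:,:2]*1000).astype(np.float32))[0]])
    print(P[v,u+20])
m=(P[...,2]>.0025)&(P[...,2]<.012); nl,l=cv2.connectedComponents(m.astype(np.uint8)); m=l==l[64,70]
print(m.sum(),cv2.minAreaRect((P[m][:,:2]*1000).astype(np.float32)))
save("none",np.load("w1.npz")["px"])
```

```text
2575 [558.1, -256.9]
[ 0.56475614 -0.27556435  0.04658997]
2445 [555.8, -399.7]
[ 0.56311764 -0.41570909  0.04642043]
2010 [313.8, -293.8]
[ 0.32974623 -0.31308148  0.04682206]
10314 ((474.3062744140625, -28.318824768066406), (91.87641906738281, 121.45724487304688), 56.702239990234375)
```

Emit:
{"method": "servo_tool", "body": {
  "deltas": [
    [[0,0,0,0.005,0],[0,0,0,0.01,0],[0,0,0,0.02,0],[0,0,0,0.03,0],[0,0,0.01,0.04,0],[0,0.002,0.025,0.04,0],[0,0.004,0.04,0.02,0],[0,0.004,0.045,0.01,0]]
  ]
}}

```text
time: 3.4
tool_pos: [0.4565, -0.2063, 0.304]
tool_rot: [0.002, 0.903, 0.429, 0.001]
contact_force: [0.6, 0.3, -1.4]
gripper_width: 0.337
grasp_force: 59.5
```

Emit:
{"method": "servo_tool", "body": {
  "deltas": [
    [[0,0.004,0.05,0,0],[0,0.004,0.05,0,0],[0,0.004,0.05,0,0],[0,0.004,0.05,0,0],[0,0.004,0.05,0,0],[0,0.004,0.05,0,0],[0,0.004,0.05,0,0],[0,0.002,0.05,0,0]]
  ]
}}

```text
time: 4.2
tool_pos: [0.4854, 0.1944, 0.3006]
tool_rot: [0.0, 0.903, 0.43, 0.0]
contact_force: [0.4, -0.5, -1.1]
gripper_width: 0.336
grasp_force: 59.5
```

Emit:
{"method": "servo_tool", "body": {
  "deltas": [
    [[0,0,0.04,0,0],[0,0,0.03,0,0],[0,0,0.02,0,0],[0,0,0,0,0],[0,0,0,0,0],[0,0,0,0,0],[0,0,0,0,0],[0,0,0,0,0]]
  ]
}}

```text
time: 5.0
tool_pos: [0.4861, 0.2815, 0.3004]
tool_rot: [0.0, 0.903, 0.429, 0.0]
contact_force: [-0.2, 0.6, -0.6]
gripper_width: 0.335
grasp_force: 59.4
```

```bash
cat > places.py <<'E'
from h import *
import sys
px,P=cloud("wrist"); n=sys.argv[1]; np.savez(n,px=px,P=P); save(n,px)
print(manip.state()["tool_pos"],np.nanmedian(P[...,2]))
m=(P[...,2]>.0022)&(P[...,2]<.06)
nl,l,st,c=cv2.connectedComponentsWithStats(m.astype(np.uint8))
for i in range(1,nl):
    if st[i,4]>300:
        Q=P[l==i]; print(c[i].astype(int),st[i,4],rect if 0 else cv2.minAreaRect((Q[:,:2]*1000).astype(np.float32)),np.percentile(Q[:,2],[10,50,90,99]).round(4))
E
python3 places.py w2
```

```text
[0.48608493 0.2816675  0.30042924] 0.0008165598733674284
[ 37 105] 13274 ((301.5543212890625, 516.2913818359375), (242.0351104736328, 112.1978530883789), 34.1288948059082) [0.0147 0.02   0.0211 0.022 ]
[615  32] 2777 ((825.8348388671875, 216.7388916015625), (45.60773849487305, 98.01512908935547), 11.287001609802246) [0.0152 0.0283 0.0317 0.0328]
[314 191] 2314 ((484.7478332519531, 282.6924133300781), (58.10945129394531, 54.21773910522461), 13.179636001586914) [0.0035 0.0048 0.0086 0.0098]
[473 197] 3395 ((623.1741943359375, 159.19845581054688), (74.82624816894531, 75.40174865722656), 24.114700317382812) [0.009  0.0103 0.0115 0.0457]
[607 249] 1615 ((717.0675659179688, 0.189300537109375), (57.919349670410156, 44.50699234008789), 5.782214641571045) [0.0035 0.0053 0.0109 0.0124]
[388 266] 451 ((501.8905334472656, 160.56222534179688), (84.89315032958984, 22.8531494140625), 11.125377655029297) [0.0135 0.0158 0.0232 0.0254]
[614 353] 2081 ((655.5750732421875, -139.6046142578125), (74.7017593383789, 69.95052337646484), 70.06997680664062) [0.0028 0.0039 0.0082 0.0095]
```

View pics/w2.png

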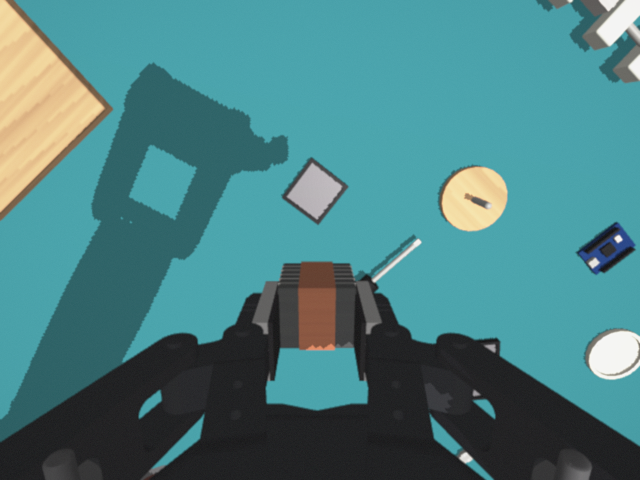

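The transformer is held upright and central at (318,310). The small tray at (314,191) fits 58x54 mm, centred at (485,283) mm.

Emit:
{"method": "servo_tool", "body": {
  "deltas": [
    [[0,-0.001,0.001,-0.02,0],[0,0,0,-0.04,0],[0,0,0,-0.05,0],[0,0,0,-0.05,0],[0,0,0,-0.05,0],[0,0,0,-0.03,0],[0,0,0,-0.02,0],[0,0,0,-0.002,0]]
  ]
}}

```text
time: 5.85
tool_pos: [0.4824, 0.2819, 0.0347]
tool_rot: [-0.0, 0.903, 0.429, -0.004]
contact_force: [0.2, -0.0, -0.8]
gripper_width: 0.335
grasp_force: 59.4
```

Emit:
{"method": "servo_tool", "body": {
  "deltas": [
    [[0,0,0,0,0],[0,0,0,-0.003,0],[0,0,0,-0.002,0],[0,0,0,-0.002,0],[0,0,0,-0.001,0],[0,0,0,-0.001,0],[0,0,0,0,0],[0,0,0,0,0]]
  ]
}}

```text
time: 6.65
tool_pos: [0.4849, 0.2834, 0.0293]
tool_rot: [-0.0, 0.903, 0.43, -0.0]
contact_force: [-0.4, 0.5, -1.2]
gripper_width: 0.335
grasp_force: 59.4
```

Emit:
{"method": "servo_tool", "body": {
  "deltas": [
    [[0,0,0,-0.001,0],[0,0,0,0,0],[0,0,0,0,0],[0,0,0,0,0],[0,0,0,0,0],[0,0,0,0,0],[0,0,0,0,0],[0,0,0,0,0]]
  ]
}}

```text
time: 7.45
tool_pos: [0.4851, 0.2835, 0.0287]
tool_rot: [-0.0, 0.903, 0.43, 0.0]
contact_force: [-1.9, -0.6, 5.2]
gripper_width: 0.335
grasp_force: 60.1
```

Emit:
{"method": "servo_tool", "body": {
  "deltas": [
    [[20,0,0,0,0],[40,0,0,0,0],[60,0,0,0,0],[80,0,0,0,0],[100,0,0,0,0],[100,0,0,0,0],[100,0,0,0.01,0],[100,0,0,0.03,0]]
  ]
}}

```text
time: 8.25
tool_pos: [0.4824, 0.2823, 0.0659]
tool_rot: [-0.0, 0.903, 0.43, -0.003]
contact_force: [-0.3, -0.4, -0.1]
gripper_width: 0.996
grasp_force: 0.0
```

Emit:
{"method": "servo_tool", "body": {
  "deltas": [
    [[100,0,0,0.04,0],[100,0,0,0.05,0],[100,0,0,0.05,0],[100,0,-0.01,0.05,0],[100,0,-0.03,0.032,0],[100,-0.002,-0.05,0,0],[100,-0.004,-0.05,0,0],[100,-0.004,-0.05,0,0]]
  ]
}}

```text
time: 9.05
tool_pos: [0.4746, 0.0925, 0.2908]
tool_rot: [0.001, 0.903, 0.43, 0.001]
contact_force: [1.2, -0.8, -0.5]
gripper_width: 0.996
grasp_force: 0.0
```

```bash
python3 places.py w3 | grep -v "x"
python3 - <<'E'
from h import *
P=np.load("w3.npz")["P"]
m=(P[...,2]>.026)&(P[...,2]<.04)&(np.hypot(P[...,0]-.485,P[...,1]-.283)<.04)
Q=P[m]; print(m.sum(),cv2.minAreaRect((Q[:,:2]*1000).astype(np.float32)),np.median(Q[:,2]))
E
```

```text
[0.47440189 0.08610423 0.29050006] 0.0007379889110902538
[206  43] 3429 ((484.0481262207031, 283.7266845703125), (58.98653030395508, 57.492225646972656), 13.39698600769043) [0.0039 0.0081 0.0325 0.0337]
[387  52] 4748 ((623.0885620117188, 158.6383819580078), (75.39871978759766, 75.19790649414062), 48.318965911865234) [0.0091 0.0103 0.0114 0.0461]
[542 117] 2122 ((717.2764282226562, -0.13148117065429688), (57.48242950439453, 44.40494155883789), 5.989470481872559) [0.0034 0.0049 0.0106 0.0123]
[264 167] 1971 ((471.2572021484375, 153.46331787109375), (149.42974853515625, 25.502450942993164), 4.735689640045166) [0.0151 0.0228 0.0257 0.027 ]
[557 247] 2824 ((657.74951171875, -140.21524047851562), (72.51433563232422, 73.77920532226562), 52.9703483581543) [0.0027 0.0039 0.0084 0.0096]
[378 268] 7023 ((472.772216796875, -30.041534423828125), (95.02471923828125, 120.24834442138672), 56.90434646606445) [0.0036 0.0047 0.008  0.0095]
[541 353] 1023 ((567.2362670898438, -240.88204956054688), (25.573150634765625, 40.38511657714844), 31.986066818237305) [0.0074 0.0309 0.0464 0.0475]
[407 362] 573 ((427.7158203125, -157.5724334716797), (66.70990753173828, 18.894010543823242), 4.095083713531494) [0.0047 0.0075 0.0086 0.0096]
[111 453] 699 ((65.67840576171875, -3.0839004516601562), (73.85891723632812, 14.497611045837402), 89.44261932373047) [0.0422 0.0524 0.0583 0.0599]
[523 447] 313 ((478.6159973144531, -337.46124267578125), (20.932228088378906, 66.93609619140625), 4.482972621917725) [0.0297 0.0308 0.055  0.0598]
1025 ((485.9822082519531, 283.4136047363281), (26.74445915222168, 30.595935821533203), 50.075016021728516) 0.03214653912886428
```

Emit:
{"method": "servo_tool", "body": {
  "deltas": [
    [[100,-0.003,-0.05,0,0],[100,-0.003,-0.05,0,0],[100,-0.003,-0.05,0,0],[100,-0.003,-0.05,0,0],[100,-0.003,-0.05,0,0],[100,-0.003,-0.05,0,0],[100,-0.003,-0.05,0,0],[100,-0.003,-0.04,0,0]]
  ]
}}

```text
time: 9.9
tool_pos: [0.4503, -0.298, 0.2902]
tool_rot: [0.001, 0.903, 0.429, 0.0]
contact_force: [0.2, 0.2, -0.9]
gripper_width: 0.996
grasp_force: 0.0
```

Emit:
{"method": "servo_tool", "body": {
  "deltas": [
    [[100,-0.003,-0.03,0,0],[100,0,0,0,0],[100,0,0,0,0],[100,0,0,0,0],[100,0,0,0,0],[100,0,0,0,0],[100,0,0,0,0],[100,0,0,0,0]]
  ]
}}

```text
time: 10.7
tool_pos: [0.4481, -0.325, 0.2894]
tool_rot: [0.0, 0.903, 0.43, 0.0]
contact_force: [0.2, -0.6, -0.4]
gripper_width: 1.002
grasp_force: 0.0
```

```bash
cat > pile.py <<'E'
from h import *
px,P=cloud("wrist"); save("pile",px); s=manip.state(); print(s["tool_pos"],s["joint_pos"][5])
for zl,zh in((.098,.106),(.072,.08),(.026,.034)):
    m=(P[...,2]>zl)&(P[...,2]<zh)&(np.abs(P[...,0]-.45)<.07)&(np.abs(P[...,1]+.33)<.065)
    if m.sum()<50: continue
    nl,l,st,_=cv2.connectedComponentsWithStats(m.astype(np.uint8)); m=l==1+np.argmax(st[1:,4]); Q=P[m]
    print(zl,m.sum(),cv2.minAreaRect((Q[:,:2]*1000).astype(np.float32)),np.median(Q[:,2]).round(4),cv2.minEnclosingCircle((Q[:,:2]*1000).astype(np.float32)))
E
python3 pile.py
```

```text
[ 0.4480853  -0.32515206  0.28938453] -0.07989312611787269
0.098 1828 ((445.656982421875, -327.29510498046875), (42.56382369995117, 43.06288146972656), 70.3700942993164) 0.1024 ((445.86712646484375, -327.35052490234375), 21.92173957824707)
0.072 849 ((447.43109130859375, -322.82464599609375), (49.29861068725586, 57.012874603271484), 60.737579345703125) 0.0762 ((445.8001403808594, -326.0332946777344), 28.83709144592285)
0.026 2117 ((446.1317138671875, -327.2907409667969), (62.226829528808594, 92.05524444580078), 66.49337005615234) 0.0302 ((446.31805419921875, -327.3089599609375), 54.155826568603516)
```

Emit:
{"method": "servo_tool", "body": {
  "deltas": [
    [[100,-0.002,-0.002,-0.02,0],[100,0,0,-0.03,0],[100,0,0,-0.04,0],[100,0,0,-0.04,0],[100,0,0,-0.03,0],[100,0,0,-0.02,0],[100,0,0,-0.01,0],[100,0,0,0,0]]
  ]
}}

```text
time: 11.55
tool_pos: [0.4453, -0.3267, 0.0978]
tool_rot: [-0.001, 0.903, 0.43, -0.001]
contact_force: [0.8, -0.7, 0.0]
gripper_width: 1.001
grasp_force: 0.0
```

Emit:
{"method": "servo_tool", "body": {
  "deltas": [
    [[100,0,0,0,0],[70,0,0,0,0],[40,0,0,0,0],[0,0,0,0,0],[0,0,0,0,0],[0,0,0,0,0],[0,0,0,0,0],[0,0,0,0,0]]
  ]
}}

```text
time: 12.35
tool_pos: [0.4468, -0.3282, 0.1009]
tool_rot: [0.001, 0.903, 0.43, 0.0]
contact_force: [-0.3, 0.3, 5.6]
gripper_width: 0.49
grasp_force: 61.4
```

Emit:
{"method": "servo_tool", "body": {
  "deltas": [
    [[0,0,0,0.005,0],[0,0,0,0.01,0],[0,0,0,0.02,0],[0,0,0,0.03,0],[0,0,0,0.03,0],[0,0,0,0.03,0],[0,0,0,0.02,0],[0,0,0,0.005,0]]
  ]
}}

```text
time: 13.15
tool_pos: [0.4469, -0.3283, 0.253]
tool_rot: [0.003, 0.903, 0.43, 0.001]
contact_force: [-0.4, -0.6, -1.6]
gripper_width: 0.488
grasp_force: 60.8
```

```bash
python3 pile.py
```

```text
[ 0.44660271 -0.32802118  0.25192825] -0.0850847089283093
0.072 2836 ((445.6679992675781, -325.82122802734375), (56.41664505004883, 56.907875061035156), 52.82311248779297) 0.0762 ((445.60748291015625, -326.2415466308594), 28.860532760620117)
0.026 2492 ((446.11456298828125, -327.2261962890625), (62.05514907836914, 91.80731964111328), 66.5627212524414) 0.0302 ((446.1405029296875, -327.18048095703125), 54.088783264160156)
```

View pics/pile.png

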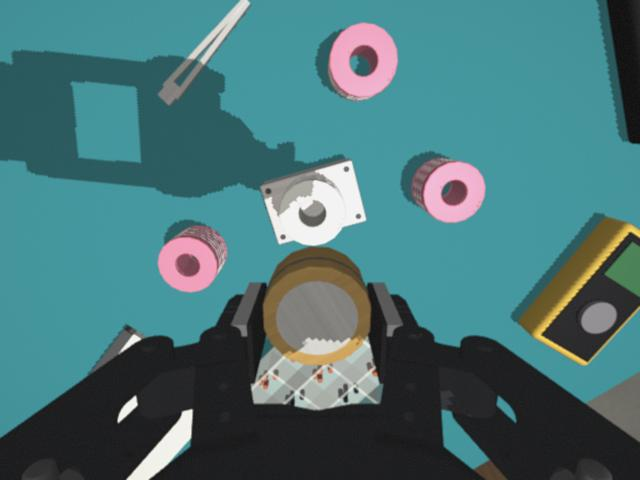

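The tin is held level at (318,310). The white spool on the enclosure is undisturbed at (312,210). Next is the dish at (656,-140) mm.

Emit:
{"method": "servo_tool", "body": {
  "deltas": [
    [[0,0.01,0.01,0,0],[0,0.025,0.022,0,0],[0,0.035,0.031,0,0],[0,0.04,0.037,0,0],[0,0.04,0.036,0,0],[0,0.035,0.03,0,0],[0,0.018,0.015,0,0],[0,0.007,0.007,0,0]]
  ]
}}

```text
time: 14.0
tool_pos: [0.6505, -0.1418, 0.2462]
tool_rot: [-0.002, 0.902, 0.431, -0.001]
contact_force: [-0.7, 0.1, -1.9]
gripper_width: 0.484
grasp_force: 60.9
```

Emit:
{"method": "servo_tool", "body": {
  "deltas": [
    [[0,0,0,0,0],[0,0,0,0,0],[0,0,0,-0.01,0],[0,0,0,-0.02,0],[0,0,0,-0.03,0],[0,0,0,-0.02,0],[0,0,0,-0.01,0],[0,0,0,0,0]]
  ]
}}

```text
time: 14.8
tool_pos: [0.6481, -0.1454, 0.1569]
tool_rot: [-0.001, 0.903, 0.429, -0.001]
contact_force: [0.1, 0.2, 0.1]
gripper_width: 0.485
grasp_force: 60.9
```

```bash
python3 places.py w4
python3 - <<'E'
from h import *
P=np.load("w4.npz")["P"]
m=(P[...,2]>.0065)&(P[...,2]<.012)&(np.hypot(P[...,0]-.656,P[...,1]+.14)<.05)
Q=P[m]; print(m.sum(),cv2.minEnclosingCircle((Q[:,:2]*1000).astype(np.float32)))
E
```

```text
[ 0.64919293 -0.14560086  0.15883971] 0.0009040338608672649
[252  16] 2284 ((711.7664794921875, 0.5201568603515625), (44.047027587890625, 40.543819427490234), 5.094918727874756) [0.0034 0.0047 0.0105 0.0124]
[538   4] 568 ((859.5064697265625, -124.04232025146484), (7.764159679412842, 42.28905487060547), 50.29944610595703) [0.0031 0.0041 0.0053 0.0077]
[551 159] 4450 ((808.458740234375, -213.62884521484375), (55.24479293823242, 117.26421356201172), 37.05659103393555) [0.0107 0.0129 0.0145 0.0155]
[322 206] 6343 ((659.228271484375, -139.2465362548828), (69.30764770507812, 72.97225952148438), 46.03596878051758) [0.0027 0.0037 0.0082 0.0093]
[ 66 243] 14649 ((474.1587829589844, -28.543411254882812), (90.67787170410156, 121.57005310058594), 56.705718994140625) [0.0036 0.0046 0.0078 0.0092]
[614 343] 7896 ((765.83154296875, -391.14013671875), (154.6938018798828, 52.89979553222656), 56.36641311645508) [0.0112 0.029  0.0308 0.0315]
[186 331] 393 ((497.8212890625, -150.70159912109375), (35.13016891479492, 10.141766548156738), 2.5636355876922607) [0.0061 0.0077 0.0085 0.0091]
[317 384] 2909 ((562.3001098632812, -249.15452575683594), (42.5466423034668, 52.838714599609375), 79.11579895019531) [0.0224 0.0417 0.0467 0.0475]
1484 ((657.8008422851562, -140.68853759765625), 36.809326171875)
```

Emit:
{"method": "servo_tool", "body": {
  "deltas": [
    [[0,0.003,0.002,-0.01,0],[0,0.003,0.002,-0.02,0],[0,0.002,0.001,-0.03,0],[0,0,0,-0.03,0],[0,0,0,-0.02,0],[0,0,0,-0.01,0],[0,0,0,-0.004,0],[0,0,0,0,0]]
  ]
}}

```text
time: 15.65
tool_pos: [0.6585, -0.1402, 0.036]
tool_rot: [0.0, 0.903, 0.43, 0.0]
contact_force: [0.8, -1.0, -0.4]
gripper_width: 0.487
grasp_force: 60.9
```

Emit:
{"method": "servo_tool", "body": {
  "deltas": [
    [[0,0,0,0,0],[0,0,0,-0.002,0],[0,0,0,0,0],[0,0,0,-0.001,0],[0,0,0,0,0],[0,0,0,0,0],[0,0,0,0,0],[0,0,0,0,0]]
  ]
}}

```text
time: 16.45
tool_pos: [0.6579, -0.1401, 0.0323]
tool_rot: [-0.0, 0.903, 0.43, 0.0]
contact_force: [-0.6, 0.6, -1.8]
gripper_width: 0.488
grasp_force: 60.9
```

Emit:
{"method": "servo_tool", "body": {
  "deltas": [
    [[0,0,0,-0.002,0],[0,0,0,0,0],[0,0,0,-0.001,0],[0,0,0,0,0],[0,0,0,-0.001,0],[0,0,0,0,0],[0,0,0,0,0],[0,0,0,0,0]]
  ]
}}

```text
time: 17.25
tool_pos: [0.6579, -0.1401, 0.0283]
tool_rot: [0.0, 0.903, 0.43, 0.0]
contact_force: [0.2, 0.1, -1.7]
gripper_width: 0.489
grasp_force: 60.9
```

Emit:
{"method": "servo_tool", "body": {
  "deltas": [
    [[0,0,0,-0.001,0],[0,0,0,0,0],[0,0,0,0,0],[0,0,0,0,0],[0,0,0,0,0],[0,0,0,0,0],[0,0,0,0,0],[0,0,0,0,0]]
  ]
}}

```text
time: 18.05
tool_pos: [0.6581, -0.1401, 0.028]
tool_rot: [0.0, 0.903, 0.43, 0.0]
contact_force: [-2.9, 1.1, 5.3]
gripper_width: 0.49
grasp_force: 61.4
```

Emit:
{"method": "servo_tool", "body": {
  "deltas": [
    [[40,0,0,0,0],[60,0,0,0,0],[80,0,0,0,0],[100,0,0,0,0],[100,0,0,0,0],[100,0,0,0.01,0],[100,0,0,0.03,0],[100,0,0,0.05,0]]
  ]
}}

```text
time: 18.85
tool_pos: [0.6551, -0.1391, 0.1143]
tool_rot: [-0.003, 0.903, 0.43, -0.003]
contact_force: [0.7, -0.3, -0.2]
gripper_width: 1.001
grasp_force: 0.0
```

Emit:
{"method": "servo_tool", "body": {
  "deltas": [
    [[100,-0.01,-0.01,0.05,0],[100,-0.025,-0.022,0.04,0],[100,-0.035,-0.031,0.03,0],[100,-0.04,-0.035,0.01,0],[100,-0.04,-0.035,0,0],[100,-0.035,-0.03,0,0],[100,-0.018,-0.017,0,0],[100,-0.007,-0.007,0,0]]
  ]
}}

```text
time: 19.65
tool_pos: [0.4566, -0.3195, 0.2411]
tool_rot: [0.001, 0.904, 0.428, 0.0]
contact_force: [-0.1, -0.8, -0.1]
gripper_width: 0.999
grasp_force: 0.0
```

Emit:
{"method": "servo_tool", "body": {
  "deltas": [
    [[100,0,0,0,0],[100,0,0,0,0],[100,0,0,0,0],[100,0,0,0,0],[100,0,0,0,0],[100,0,0,0,0],[100,0,0,0,0],[100,0,0,0,0]]
  ]
}}

```text
time: 20.45
tool_pos: [0.4581, -0.3179, 0.2401]
tool_rot: [-0.0, 0.903, 0.43, -0.0]
contact_force: [-0.4, -0.2, 0.7]
gripper_width: 1.001
grasp_force: 0.0
```

```bash
python3 pile.py
python3 - <<'E'
from h import *
for n in("scene","side"):
    px,P=cloud(n)
    m=(P[...,2]>.025)&(P[...,2]<.033)&(np.hypot(P[...,0]-.657,P[...,1]+.14)<.04)
    Q=P[m]; print(m.sum(),cv2.minEnclosingCircle((Q[:,:2]*1000).astype(np.float32)),np.median(Q[:,2]))
E
```

```text
[ 0.45814384 -0.31796688  0.24014524] -0.05742929939359274
0.072 2936 ((445.5068664550781, -325.87774658203125), (57.119537353515625, 56.7619514465332), 17.478734970092773) 0.0762 ((445.5856018066406, -325.9952392578125), 28.86071014404297)
0.026 2582 ((446.1202392578125, -327.0986328125), (61.95754623413086, 92.24664306640625), 66.50611114501953) 0.0302 ((446.8466491699219, -326.7511901855469), 54.25634765625)
269 ((657.5733642578125, -140.5385284423828), 22.91877555847168) 0.028747365419562562
363 ((659.5689697265625, -142.06085205078125), 24.244815826416016) 0.029468450908927794
```

Emit:
{"method": "servo_tool", "body": {
  "deltas": [
    [[100,-0.006,-0.004,-0.02,0],[100,-0.006,-0.004,-0.03,0],[100,0,0,-0.03,0],[100,0,0,-0.03,0],[100,0,0,-0.03,0],[100,0,0,-0.02,0],[100,0,0,-0.01,0],[100,0,0,-0.01,0]]
  ]
}}

```text
time: 21.4
tool_pos: [0.4463, -0.3262, 0.0598]
tool_rot: [0.0, 0.903, 0.43, 0.0]
contact_force: [0.5, -0.8, -0.5]
gripper_width: 1.001
grasp_force: 0.0
```

Emit:
{"method": "servo_tool", "body": {
  "deltas": [
    [[100,0,0,0,0],[90,0,0,0,0],[80,0,0,0,0],[70,0,0,0,0],[50,0,0,0,0],[0,0,0,0,0],[0,0,0,0,0],[0,0,0,0,0]]
  ]
}}

```text
time: 22.2
tool_pos: [0.4466, -0.3264, 0.0618]
tool_rot: [0.001, 0.903, 0.43, 0.0]
contact_force: [-2.2, 2.1, 5.6]
gripper_width: 0.658
grasp_force: 63.4
```

Emit:
{"method": "servo_tool", "body": {
  "deltas": [
    [[0,0,0,0.005,0],[0,0,0,0.01,0],[0,0,0,0.02,0],[0,0,0,0.03,0],[0,0,0,0.03,0],[0,0.005,0.015,0.03,0],[0,0.01,0.027,0.02,0],[0,0.012,0.035,0.01,0]]
  ]
}}

```text
time: 23.0
tool_pos: [0.474, -0.2496, 0.2187]
tool_rot: [0.002, 0.904, 0.429, 0.001]
contact_force: [1.6, -0.0, -3.5]
gripper_width: 0.664
grasp_force: 64.4
```

Emit:
{"method": "servo_tool", "body": {
  "deltas": [
    [[0,0.015,0.04,0,0],[0,0.016,0.045,0,0],[0,0.017,0.046,0,0],[0,0.017,0.046,0,0],[0,0.017,0.046,0,0],[0,0.017,0.046,0,0],[0,0.016,0.044,0,0],[0,0.013,0.035,0,0]]
  ]
}}

```text
time: 23.8
tool_pos: [0.6013, 0.1017, 0.2154]
tool_rot: [-0.0, 0.903, 0.43, 0.0]
contact_force: [0.3, -0.5, -3.4]
gripper_width: 0.662
grasp_force: 64.4
```

Emit:
{"method": "servo_tool", "body": {
  "deltas": [
    [[0,0.01,0.03,0,0],[0,0.006,0.017,0,0],[0,0.004,0.01,0,0],[0,0,0,0,0],[0,0,0,0,0],[0,0,0,0,0],[0,0,0,0,0],[0,0,0,0,0]]
  ]
}}

```text
time: 24.6
tool_pos: [0.6211, 0.1552, 0.2152]
tool_rot: [0.0, 0.903, 0.429, 0.0]
contact_force: [-0.2, 0.2, -2.6]
gripper_width: 0.653
grasp_force: 64.4
```

```bash
python3 places.py w5
python3 - <<'E'
from h import *
P=np.load("w5.npz")["P"]
d=np.hypot(P[...,0]-.623,P[...,1]-.159)
Q=P[(P[...,2]>.006)&(P[...,2]<.013)&(d<.05)]; print(len(Q),cv2.minEnclosingCircle((Q[:,:2]*1000).astype(np.float32)))
Q=P[(P[...,2]>.025)&(P[...,2]<.06)&(d<.04)]; print(len(Q),np.median(Q,0) if len(Q) else 0)
s=manip.state()["tool_pos"]; m=(np.hypot(P[...,0]-s[0],P[...,1]-s[1])<.033)&(P[...,2]>s[2]-.05)&(P[...,2]<s[2]+.03)
print(np.percentile(P[m][:,2],[1,50,99]),s)
Q=P[m&(np.abs(P[...,2]-s[2]-.0145)<.003)]; print(len(Q),cv2.minEnclosingCircle((Q[:,:2]*1000).astype(np.float32)))
E
```

```text
[0.62105739 0.15539533 0.21522223] 0.0008656212650512973
[513  27] 2588 ((840.3856811523438, 164.69650268554688), (37.141021728515625, 70.83120727539062), 43.94516372680664) [0.0207 0.0302 0.0319 0.0328]
[610 115] 6814 ((860.7833862304688, 35.019989013671875), (147.0760040283203, 57.645931243896484), 71.35702514648438) [0.004  0.0217 0.0583 0.0594]
[116 192] 3868 ((484.41326904296875, 284.73101806640625), (59.498905181884766, 58.97010040283203), 12.701138496398926) [0.0041 0.0084 0.0326 0.0336]
[315 197] 4586 ((626.6491088867188, 162.82525634765625), (65.71200561523438, 75.10405731201172), 52.15046310424805) [0.0093 0.0103 0.0114 0.0466]
[490 263] 2346 ((717.5068969726562, 1.5757369995117188), (56.178218841552734, 40.937870025634766), 5.297741889953613) [0.0036 0.005  0.0108 0.0123]
[187 313] 1896 ((471.9381103515625, 153.3060302734375), (148.63662719726562, 23.519596099853516), 2.4922449588775635) [0.0147 0.0226 0.0258 0.0269]
[629 349] 309 ((780.2301635742188, -172.65420532226562), (14.846651077270508, 20.686168670654297), 40.32207489013672) [0.0054 0.0114 0.0129 0.0136]
[313 399] 1014 ((484.35516357421875, -10.141166687011719), (36.438560485839844, 122.22321319580078), 50.20545196533203) [0.0038 0.0047 0.0081 0.0093]
4433 ((623.4507446289062, 158.93202209472656), 37.935997009277344)
111 [0.62458541 0.16022171 0.04603035]
[0.18680259 0.22929748 0.24351558] [0.62105739 0.15539533 0.21522223]
15559 ((622.5728759765625, 157.2060089111328), 32.23661422729492)
```

View pics/w5.png

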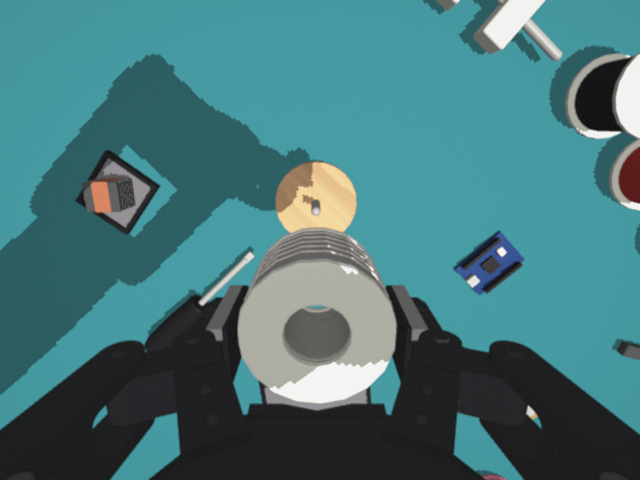

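The spool is level in the fingers, with its bore at (316,333), and the stand and pin are at (316,205). The transformer sits flat in its tray at (115,190). The stand centre is (623.4,159) mm.

Emit:
{"method": "servo_tool", "body": {
  "deltas": [
    [[0,0.003,0.003,-0.01,0],[0,0,0,-0.02,0],[0,0,0,-0.03,0],[0,0,0,-0.03,0],[0,0,0,-0.02,0],[0,0,0,-0.01,0],[0,0,0,0,0],[0,0,0,0,0]]
  ]
}}

```text
time: 25.45
tool_pos: [0.6248, 0.1592, 0.096]
tool_rot: [0.0, 0.903, 0.43, 0.001]
contact_force: [0.5, -0.6, -2.5]
gripper_width: 0.657
grasp_force: 64.4
```

Emit:
{"method": "servo_tool", "body": {
  "deltas": [
    [[0,0,0,0,0],[0,0,0,0,0],[0,0,0,-0.005,0],[0,0,0,-0.005,0],[0,0,0,-0.005,0],[0,0,0,-0.005,0],[0,0,0,0,0],[0,0,0,0,0]]
  ]
}}

```text
time: 26.25
tool_pos: [0.6239, 0.159, 0.0747]
tool_rot: [-0.0, 0.903, 0.43, -0.0]
contact_force: [0.3, -0.7, -2.3]
gripper_width: 0.66
grasp_force: 64.4
```

Emit:
{"method": "servo_tool", "body": {
  "deltas": [
    [[0,0,0,-0.005,0],[0,0,0,-0.01,0],[0,0,0,-0.008,0],[0,0,0,-0.005,0],[0,0,0,-0.002,0],[0,0,0,0,0],[0,0,0,0,0],[0,0,0,0,0]]
  ]
}}

```text
time: 27.05
tool_pos: [0.6245, 0.159, 0.0457]
tool_rot: [0.0, 0.903, 0.43, 0.0]
contact_force: [0.3, -1.5, -2.7]
gripper_width: 0.656
grasp_force: 64.4
```

Emit:
{"method": "servo_tool", "body": {
  "deltas": [
    [[0,0,0,-0.001,0],[0,0,0,0,0],[0,0,0,-0.001,0],[0,0,0,0,0],[0,0,0,0,0],[0,0,0,0,0],[0,0,0,0,0],[0,0,0,0,0]]
  ]
}}

```text
time: 27.85
tool_pos: [0.6241, 0.159, 0.0432]
tool_rot: [0.0, 0.903, 0.43, 0.0]
contact_force: [-0.5, -0.1, -2.9]
gripper_width: 0.663
grasp_force: 64.4
```

Emit:
{"method": "servo_tool", "body": {
  "deltas": [
    [[0,0,0,-0.001,0],[0,0,0,0,0],[0,0,0,0,0],[0,0,0,-0.001,0],[0,0,0,0,0],[0,0,0,0,0],[0,0,0,0,0],[0,0,0,0,0]]
  ]
}}

```text
time: 28.65
tool_pos: [0.6242, 0.159, 0.0418]
tool_rot: [0.0, 0.903, 0.43, -0.0]
contact_force: [-5.0, -0.9, 4.5]
gripper_width: 0.659
grasp_force: 65.1
```

Emit:
{"method": "servo_tool", "body": {
  "deltas": [
    [[70,0,0,0,0],[80,0,0,0,0],[90,0,0,0,0],[100,0,0,0,0],[100,0,0,0,0],[100,0,0,0.01,0],[100,0,0,0.03,0],[100,0,0,0.05,0]]
  ]
}}

```text
time: 29.45
tool_pos: [0.6213, 0.1586, 0.1283]
tool_rot: [-0.001, 0.903, 0.43, -0.004]
contact_force: [0.2, 0.4, 0.5]
gripper_width: 1.002
grasp_force: 0.0
```

Emit:
{"method": "servo_tool", "body": {
  "deltas": [
    [[100,0,0,0.05,0],[100,-0.01,-0.025,0.04,-8],[100,-0.016,-0.044,0.02,-8],[100,-0.016,-0.046,0,-8],[100,-0.016,-0.046,0,-8],[100,-0.016,-0.046,0,-8],[100,-0.016,-0.046,0,-8],[100,-0.016,-0.046,0,-8]]
  ]
}}

```text
time: 30.25
tool_pos: [0.5176, -0.1408, 0.2419]
tool_rot: [0.0, 0.999, -0.047, 0.001]
contact_force: [1.4, -0.1, -0.6]
gripper_width: 0.999
grasp_force: 0.0
```

Emit:
{"method": "servo_tool", "body": {
  "deltas": [
    [[100,-0.016,-0.046,0,-8],[100,-0.016,-0.046,0,-8],[100,-0.016,-0.046,0,-3],[100,-0.012,-0.03,0,0],[100,-0.01,-0.02,0,0],[100,0,0,0,0],[100,0,0,0,0],[100,0,0,0,0]]
  ]
}}

```text
time: 31.05
tool_pos: [0.4488, -0.3264, 0.2411]
tool_rot: [-0.0, 0.978, -0.208, 0.0]
contact_force: [-0.0, -0.4, 0.0]
gripper_width: 0.997
grasp_force: 0.0
```

```bash
python3 pile.py
python3 - <<'E'
from h import *
for n in("scene","side"):
    px,P=cloud(n)
    m=(P[...,2]>.053)&(P[...,2]<.060)&(np.hypot(P[...,0]-.623,P[...,1]-.159)<.05)
    Q=P[m]; print(m.sum(),cv2.minEnclosingCircle((Q[:,:2]*1000).astype(np.float32)),np.median(Q[:,2]))
    if n=="side": save("side2",px)
E
```

```text
[ 0.44889755 -0.32624348  0.24105032] 1.2275696305411665
0.026 6129 ((446.20245361328125, -327.4208984375), (61.964439392089844, 92.22113037109375), 66.50518035888672) 0.0302 ((446.6158752441406, -327.31976318359375), 54.12759780883789)
198 ((624.4966430664062, 157.54705810546875), 29.443016052246094) 0.055869078276114356
0 ((0.0, 0.0), 0.0) nan
  return _methods._mean(a, axis=axis, dtype=dtype,
  ret = ret.dtype.type(ret / rcount)
```

View pics/pile.png

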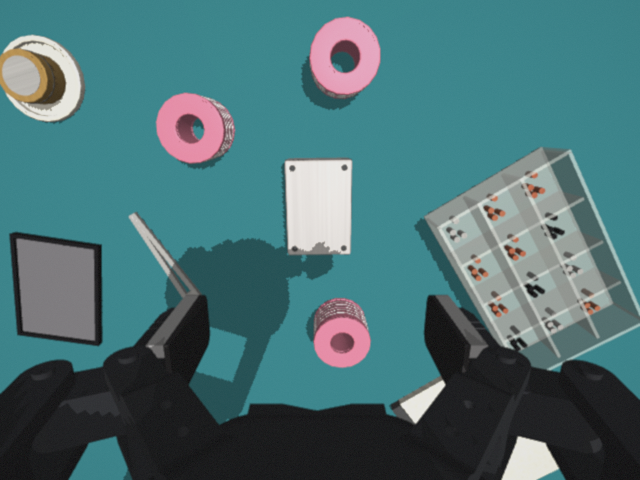

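The enclosure at (319,206) is square to the fingers with clear room for them. The pink decoy at (342,335) and the parts box at (430,215) are far enough away. The tin sits in the dish at (40,78), and the spool top reads 56 mm on its stand.

Emit:
{"method": "servo_tool", "body": {
  "deltas": [
    [[100,-0.003,-0.001,-0.02,0],[100,0,0,-0.04,0],[100,0,0,-0.05,0],[100,0,0,-0.05,0],[100,0,0,-0.03,0],[100,0,0,-0.018,0],[100,0,0,-0.008,0],[100,0,0,0,0]]
  ]
}}

```text
time: 32.0
tool_pos: [0.4451, -0.3273, 0.0238]
tool_rot: [-0.001, 0.978, -0.209, -0.001]
contact_force: [-0.2, 0.3, 0.6]
gripper_width: 0.999
grasp_force: 0.0
```

Emit:
{"method": "servo_tool", "body": {
  "deltas": [
    [[100,0,0,0,0],[90,0,0,0,0],[80,0,0,0,0],[70,0,0,0,0],[50,0,0,0,0],[0,0,0,0,0],[0,0,0,0,0],[0,0,0,0,0]]
  ]
}}

```text
time: 32.8
tool_pos: [0.4463, -0.3288, 0.0265]
tool_rot: [0.0, 0.978, -0.209, 0.001]
contact_force: [-1.2, 2.2, 5.6]
gripper_width: 0.707
grasp_force: 64.4
```

Emit:
{"method": "servo_tool", "body": {
  "deltas": [
    [[0,0,0,0.005,0],[0,0,0,0.01,0],[0,0,0,0.02,0],[0,0,0,0.03,0],[0,0,0,0.03,0],[0,0,0.01,0.03,-2],[0,0.003,0.025,0.03,-3],[0,0.004,0.035,0.02,-3]]
  ]
}}

```text
time: 33.6
tool_pos: [0.4527, -0.2588, 0.2029]
tool_rot: [0.001, 0.96, -0.279, 0.002]
contact_force: [1.0, 0.5, -2.1]
gripper_width: 0.71
grasp_force: 65.8
```

Emit:
{"method": "servo_tool", "body": {
  "deltas": [
    [[0,0.004,0.04,0,-2],[0,0.004,0.045,0,0],[0,0.004,0.045,0,0],[0,0.004,0.04,0,0],[0,0.003,0.03,0,0],[0,0.002,0.02,0,0],[0,0,0.01,0,0],[0,0,0,0,0]]
  ]
}}

```text
time: 34.4
tool_pos: [0.4731, -0.0275, 0.1998]
tool_rot: [0.0, 0.956, -0.293, -0.0]
contact_force: [-0.2, -0.2, -2.2]
gripper_width: 0.708
grasp_force: 65.8
```

Emit:
{"method": "servo_tool", "body": {
  "deltas": [
    [[0,0,0,0,0],[0,0,0,0,0],[0,0,0,0,0],[0,0,0,0,0],[0,0,0,0,0],[0,0,0,0,0],[0,0,0,0,0],[0,0,0,0,0]]
  ]
}}

```text
time: 35.2
tool_pos: [0.4734, -0.0282, 0.1998]
tool_rot: [0.0, 0.956, -0.293, -0.0]
contact_force: [0.1, 0.5, -2.1]
gripper_width: 0.706
grasp_force: 65.8
```

```bash
python3 places.py w6
python3 - <<'E'
from h import *
P=np.load("w6.npz")["P"]; s=manip.state(); t=s["tool_pos"]; q=s["tool_rot"]; print(t,q,"line",np.degrees(np.arctan2(2*q[1]*q[2],2*q[2]**2-1)))
m=(np.abs(P[...,2]-t[2]-.0035)<.004)&(np.hypot(P[...,0]-t[0],P[...,1]-t[1])<.06)
print(m.sum(),cv2.minAreaRect((P[m][:,:2]*1000).astype(np.float32)),np.median(P[m][:,2]))
E
```

```text
[ 0.47339207 -0.02818198  0.19974462] 0.0009351730395296687
[117   7] 575 ((697.7252197265625, 5.847705841064453), (18.83152961730957, 26.665481567382812), 5.736542224884033) [0.0032 0.0046 0.0104 0.0121]
[451 149] 2103 ((454.7940673828125, -154.01248168945312), (120.10415649414062, 18.396404266357422), 6.660840034484863) [0.0061 0.0077 0.0087 0.0095]
[315 166] 5240 ((505.7042541503906, -49.2580680847168), (90.30027770996094, 44.271053314208984), 56.912418365478516) [0.0036 0.0047 0.0082 0.0095]
[ 42 191] 6900 ((619.8848266601562, 150.04183959960938), (58.935359954833984, 75.21943664550781), 66.234375) [0.0094 0.036  0.0563 0.0573]
[634 197] 387 ((321.25439453125, -270.70904541015625), (10.10367202758789, 42.64558792114258), 69.45344543457031) [0.003  0.0067 0.012  0.0139]
[150 306] 1155 ((496.7160339355469, 157.55648803710938), (97.09274291992188, 22.341819763183594), 11.390823364257812) [0.0131 0.016  0.0241 0.0255]
[ 49 363] 2116 ((493.8828430175781, 284.335693359375), (40.16646957397461, 57.07272720336914), 12.881385803222656) [0.0042 0.013  0.0324 0.0334]
[506 474] 375 ((99.79022216796875, -33.478477478027344), (47.94314956665039, 10.069223403930664), 63.43623733520508) [0.0034 0.0078 0.0103 0.0115]
[ 0.47339207 -0.02818198  0.19974462] [-1.08144522e-05  9.56009155e-01 -2.93336831e-01 -8.58665520e-06] line -145.88433354342294
33205 ((474.09967041015625, -28.650672912597656), (87.89091491699219, 90.2456283569336), 56.19686508178711) 0.20341595269797055
```

View pics/w6.png

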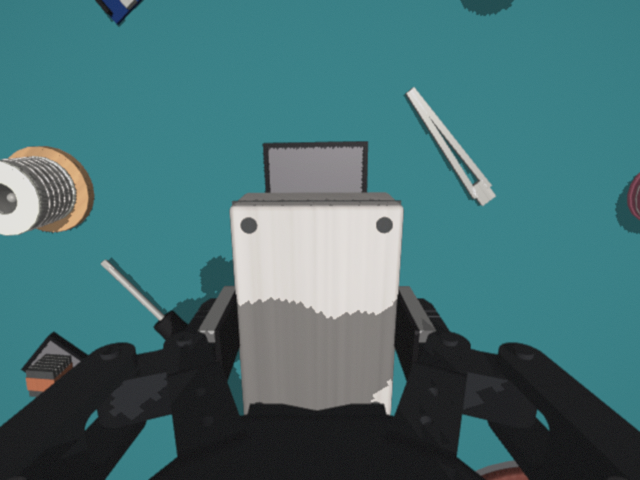

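The enclosure is held level and aligned with the long tray (tray edge at (316,145)), and the centres agree within 1–2 mm. The spool is on its stand at (40,190).

Emit:
{"method": "servo_tool", "body": {
  "deltas": [
    [[0,0,0,-0.01,0],[0,0,0,-0.02,0],[0,0,0,-0.03,0],[0,0,0,-0.04,0],[0,0,0,-0.03,0],[0,0,0,-0.02,0],[0,0,0,-0.01,0],[0,0,0,-0.004,0]]
  ]
}}

```text
time: 36.05
tool_pos: [0.4725, -0.028, 0.0344]
tool_rot: [0.0, 0.956, -0.293, -0.001]
contact_force: [-0.1, 0.6, -3.5]
gripper_width: 0.712
grasp_force: 65.7
```

Emit:
{"method": "servo_tool", "body": {
  "deltas": [
    [[0,0,0,0,0],[0,0,0,0,0],[0,0,0,-0.001,0],[0,0,0,0,0],[0,0,0,-0.001,0],[0,0,0,0,0],[0,0,0,0,0],[0,0,0,0,0]]
  ]
}}

```text
time: 36.85
tool_pos: [0.4734, -0.0282, 0.0337]
tool_rot: [0.0, 0.956, -0.293, -0.0]
contact_force: [-0.3, 0.1, -2.6]
gripper_width: 0.705
grasp_force: 65.7
```

Emit:
{"method": "servo_tool", "body": {
  "deltas": [
    [[0,0,0,-0.001,0],[0,0,0,0,0],[0,0,0,-0.001,0],[0,0,0,0,0],[0,0,0,-0.001,0],[0,0,0,0,0],[0,0,0,0,0],[0,0,0,0,0]]
  ]
}}

```text
time: 37.65
tool_pos: [0.4734, -0.0282, 0.0307]
tool_rot: [0.0, 0.956, -0.293, -0.0]
contact_force: [0.5, 0.2, -2.3]
gripper_width: 0.706
grasp_force: 65.8
```

Emit:
{"method": "servo_tool", "body": {
  "deltas": [
    [[0,0,0,-0.001,0],[0,0,0,0,0],[0,0,0,0,0],[0,0,0,0,0],[0,0,0,0,0],[0,0,0,0,0],[0,0,0,0,0],[0,0,0,0,0]]
  ]
}}

```text
time: 38.45
tool_pos: [0.4735, -0.0282, 0.0305]
tool_rot: [0.0, 0.956, -0.293, -0.0]
contact_force: [-4.1, 1.7, 5.6]
gripper_width: 0.703
grasp_force: 66.7
```

Contact with the floor, so I release, lift, and check everything.

Emit:
{"method": "servo_tool", "body": {
  "deltas": [
    [[75,0,0,0,0],[85,0,0,0,0],[95,0,0,0,0],[100,0,0,0,0],[100,0,0,0,0],[100,0,0,0.01,0],[100,0,0,0.03,0],[100,0,0,0.05,0]]
  ]
}}

```text
time: 39.25
tool_pos: [0.4706, -0.0276, 0.1179]
tool_rot: [0.0, 0.956, -0.293, -0.004]
contact_force: [0.9, -0.4, 0.3]
gripper_width: 0.998
grasp_force: 0.0
```

Emit:
{"method": "servo_tool", "body": {
  "deltas": [
    [[100,0,0,0.05,0],[100,0,0,0.05,0],[100,0,0,0.05,0],[100,0,0,0.02,0],[100,0,0,0,0],[100,0,0,0,0],[100,0,0,0,0],[100,0,0,0,0]]
  ]
}}

```text
time: 40.05
tool_pos: [0.4725, -0.028, 0.2874]
tool_rot: [0.0, 0.956, -0.293, -0.002]
contact_force: [-0.8, 0.1, 0.1]
gripper_width: 1.001
grasp_force: 0.0
```

```bash
python3 places.py w7
python3 - <<'E'
from h import *
P=np.load("w7.npz")["P"]
for n,c,zl,zh,r in(("encl",(.474,-.028),.028,.042,.07),("spool",(.623,.159),.051,.061,.04),("tin",(.657,-.14),.024,.034,.03),("trafo",(.485,.283),.028,.038,.03)):
    m=(P[...,2]>zl)&(P[...,2]<zh)&(np.hypot(P[...,0]-c[0],P[...,1]-c[1])<r); Q=P[m]
    if len(Q)>20: print(n,len(Q),cv2.minAreaRect((Q[:,:2]*1000).astype(np.float32)),np.percentile(Q[:,2],[5,50,95]).round(4),cv2.minEnclosingCircle((Q[:,:2]*1000).astype(np.float32)))
px,_=cloud("side"); save("side3",px)
E
```

```text
[ 0.47261715 -0.02805165  0.28766991] 0.0006960428823681308
[157  16] 1650 ((712.8611450195312, -0.1900806427001953), (48.66081237792969, 40.0824089050293), 3.804922103881836) [0.0033 0.0048 0.0104 0.0124]
[305   5] 567 ((632.40478515625, -124.24443817138672), (54.389564514160156, 13.282057762145996), 55.851768493652344) [0.003  0.0066 0.0088 0.0098]
[460   9] 1200 ((544.1656494140625, -241.15689086914062), (50.97564697265625, 16.614973068237305), 41.50991439819336) [0.0082 0.0353 0.0467 0.0478]
[423 143] 1273 ((454.5770263671875, -154.80821228027344), (120.3725814819336, 21.055084228515625), 6.691421985626221) [0.0062 0.0077 0.0087 0.0095]
[315 189] 8455 ((472.6947021484375, -27.771392822265625), (90.20699310302734, 123.03907775878906), 56.7946662902832) [0.0043 0.0333 0.0349 0.0358]
[ 91 176] 5090 ((620.4579467773438, 154.6398162841797), (66.23014068603516, 75.16348266601562), 52.607479095458984) [0.0097 0.0473 0.0566 0.0576]
[604 179] 3701 ((305.4890441894531, -299.19537353515625), (77.04175567626953, 63.65728759765625), 51.55533218383789) [0.0135 0.044  0.0469 0.0479]
[202 291] 1
[... 320 characters left out ...]
-74.41470336914062), (134.23342895507812, 40.101348876953125), 16.6536922454834) [0.0121 0.02   0.0545 0.0595]
encl 4994 ((473.2801513671875, -28.268707275390625), (62.114864349365234, 92.51023864746094), 56.01399230957031) [0.0328 0.0342 0.0355] ((473.4403076171875, -28.191518783569336), 54.032958984375)
spool 2331 ((624.4386596679688, 157.46621704101562), (56.90864181518555, 56.617576599121094), 52.950721740722656) [0.054  0.056  0.0573] ((624.1664428710938, 158.27569580078125), 29.2726993560791)
trafo 565 ((486.5619812011719, 282.8033447265625), (27.665956497192383, 30.38349151611328), 51.51283645629883) [0.0293 0.032  0.0334] ((486.33880615234375, 282.23638916015625), 19.227251052856445)
```

View pics/w7.png

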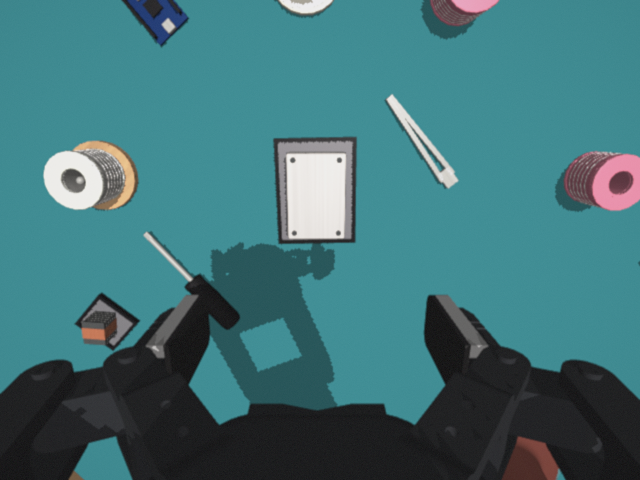

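View pics/side3.png

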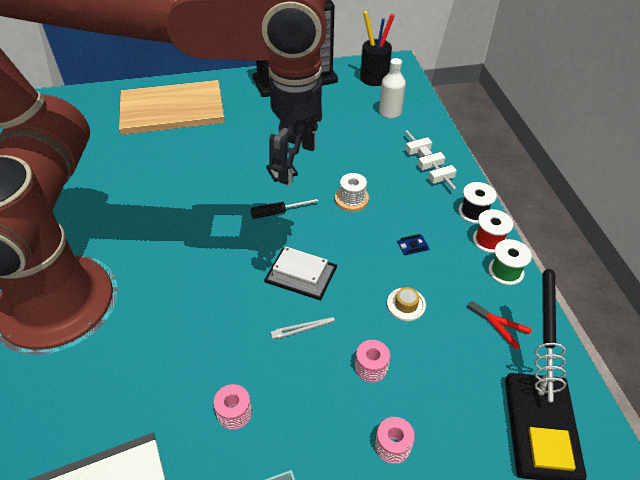

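All four things sit flat in their places: enclosure (300,268), spool (352,190) and tin (406,299) in the side view, and the transformer at (103,325) in the wrist view. The measured heights and centres are within tolerance, and the board and screwdriver have not moved. The gripper touches nothing.

```bash
python3 -c "
from plant import manip
print(manip.job_done())"
```

```text
the job is handed in; nothing more can be done
None
```

The transformer, tin, spool and enclosure are each set flat in their own places, the board and screwdriver were left where they lay, and the job was handed in at about 40 s; the hand-in gave no verdict.

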